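Get the long seam stick out of a half-opening drawer

ROBOT

A 6-joint arm with a two-finger parallel gripper is mounted at the origin on the work surface. World frame = base frame: x ahead of the robot, y to its left, z up, the work surface at z = 0. Lengths are in mm, angles in rad, forces in N, time in s.
With the tool pointing down it reaches from about 150 to 775 mm from the base axis. Payload 6.1 kg.
Tool frame: the origin (TCP) lies midway between the tips of the shut fingers; the grasp point (between the pads) lies 19 mm behind it (manip.grip_point_offset is the distance from the TCP to the grasp point, in mm); z points along the fingers, y is the line along which they close (so a half turn about z gives the same grasp; the last joint's range is limited). The gripper opens to 85 mm and grips with 20 to 120 N. Pads are 22 mm wide; open, the fingers measure 114 mm over their backs; the gripper's body (76 mm by 85 mm) begins 54 mm behind the grasp point. The pads swing forward as they close: fully open they stand 13 mm farther back than shut.
Start: joints at [1.333, 0.126, -0.04, 1.405, 0, 1.571], TCP at [123.666, 510.211, 231.295] pointing down, gripper open.
Joint ranges: [-2.72, 2.72], [-0.95, 1.95], [-1.27, 1.35], [-1.78, 2.02], [-1.46, 1.47], [-3.14, 3.14]. Speed limits (rad/s): [2.39, 2.39, 3.01, 3.14, 3.14, 3.14].

INTERFACE

Orientations are given as a rotation vector (axis times angle).
In Python, from rig import get_obs, viewer, manip gives the robot as it stands.
- The arm moves only by the tool servo_tool, never from a script. Its argument "commands" is a list that holds one entry, the list of rows, each a list of 6 numbers: the shift along the tool's x, y, z in mm, then the turn, a rotation vector about the tool's x, y, z in degrees. A call has 1 to 5 rows; each row is the pose to reach, as a shift and turn from the pose commanded when the call began, along the tool's axes at that moment; what a row does not reach only later rows make up. A row lasts 1/12 s, in which the tool goes at most 41.7 mm and 7.16 degrees, less where a joint would pass 70% of its speed; a pose out of reach is approached as far as the arm can. A call with a gripper value outside its range is refused whole. "claw" is the finger opening in mm, from 0 to 85.4, set as the call begins (left out, the last holds). The fingers move at their own pace and stop on an object; "newtons" is the grip in N (left out, the last holds). Time passes only in rows, so rows that repeat a pose let the fingers close. It gives the time, the measured TCP pose, the force, the opening and the grip force at its end, in the units of the state.
- get_obs(): the state, without advancing time (a new reading comes with each control period).
- viewer.snapshot(name): name is "scene" or "top" or "wrist"; returns a dict with "color" (384x512x3 uint8, red, green, blue), "range_z" (384x512 float32, mm along the optical axis (not along the pixel's ray), 0 where there is no reading), "K" (3x3 intrinsics, pixels), "eye" and "rotation" of the camera in the world. Camera axes: x right, y up, looking along -z (the intrinsics and any distortion apply to the point x, -y, -z); pixel columns grow to the right and rows downward; lengths in mm; the calibration is good to about 2 mm. A picture is of the moment at which its call begins.
- manip.sign_off(): hands the job in; it is judged then, once.
The state is a dict: "t": time; "qpos": joint angles; "qvel": joint speeds; "effort": joint torques, N m; "eef_pos": TCP position; "tool_rot": TCP orientation; "ft_force": force on the tool from outside, world axes, zero at the start; "moment": the same for the moment, N m; "grip_width": finger opening in mm; "gripper_force": force on a finger pad.
Only numpy, scipy, OpenCV 4.12 (cv2) and the standard library are available. Lean on these libraries where they do the work, as an engineer would, in place of code of your own. Each camera call takes 0.05 s, during which the arm holds its last target. There are 200 camera calls.

TASK

Pull the bench chest's upper drawer out to its stop, then take out the long wooden seam stick: it is longer than the opening, so bring its near end up over the drawer front while its far end is still under the chest top, and draw it out on the slant. Finish still holding the stick in the gripper, steady, with the whole stick clear of the chest and at least 3 cm higher than the chest's top. Leave the drawer open with the pin tin upright in it, and do not disturb the thread cone, the lampshade frame or the shears on the table.

Things in the scene. Friction and masses are not known exactly. Their poses are not given: they have to be found in the camera images.
- chest: Small plywood bench chest, two white-fronted drawers one above the other, fixed to the table at a slant: 222 mm wide (y), 325 mm deep (x), 187 mm high. Origin on the table under the middle of the carcass's front face; x points to the chest's back (drawers open to -x), y to the left of someone facing its front, z up. The lower drawer stays shut; its handle bar stands 52 mm out at z = 50 mm
- chest_lip (a point): Middle of the lower front edge of the chest's top board, under which the stick must come out: in the chest's frame x = 0, z = 172 mm. The board is 15 mm thick above it and 232 mm wide. Axes as the chest's
- drawer (a joint): How far the upper drawer is out, m: 0 shut, 0.160 at its stop, starts at 0.075 to 0.095. It slides along the chest's -x, stays where it is left and takes about 3 N to move. The inner face of its front panel is at x = -value in the chest's frame, so the opening seen from above, between front panel and top board, is as long as this value
- drawer_floor (a point): Middle of the upper drawer's inner floor, just behind the front panel's inner face (z = 102 mm); moves with the drawer, axes as the chest's. Inside, the drawer is 190 mm wide (y) and 305 mm long (x); side and back walls are 4 to 6 mm thick and reach z = 145 mm; floor lined in grey
- drawer_front_edge (a point): Middle of the upper edge of the upper drawer's front panel, at z = 164 mm, midway through its thickness; moves with the drawer, axes as the chest's. The panel is 15 mm thick (x), 220 mm wide, and reaches down to z = 92 mm
- drawer_handle (a point): Middle of the upper drawer's handle: a straight steel bar 9 mm in diameter, 110 mm long along the chest's y, at z = 132 mm, its centre line 32 mm in front of the front panel's outer face; two 8 mm feet join it to the panel 44 mm either side of the middle. Can be pinched from above, one finger before and one behind the bar
- stick: The seam stick: straight brown hardwood bar, 250 mm long, 32 mm wide, 22 mm high, flat underneath, rounded back, 110 to 175 g, lying flat and lengthwise in the upper drawer, on the +y side of its middle, its far half hidden under the chest top. Rides along with the drawer. Origin at the centre of its underside; x along its length to the far end, y across, z up
- stick_near (a point): Centre of the stick's near end face (the end towards the drawer front): 125 mm from the origin along -x, 11 mm above the underside
- stick_far (a point): Centre of the stick's far end face (hidden in the back of the drawer): 125 mm from the origin along +x, 11 mm above the underside
- tin: Bystander: round aluminium pin tin, 41 mm in diameter, 19 mm high, 60 g, standing loose in the front part of the upper drawer, on the -y side of its middle. Origin at the centre of its underside, z up
- cone: Bystander: upright cone of pale thread, 68 mm in diameter at the foot, 148 mm high, standing on the table beside the chest, on its -y side. Origin at the centre of its underside
- shade_frame: Bystander: bare white wire lampshade frame, 230 mm across at the foot, 100 mm across the top ring, 140 mm high, standing on the table to the robot's left. Origin at the centre of its foot
- shears: Bystander: dressmaking shears with black handles lying flat on the table to the robot's right, about 220 mm long, 14 mm high. Origin at the pivot

How it is judged:
By the outcome, as a careful person would: the job done as asked, in the order asked, and still so for the second after the job is handed in, while the arm keeps its last pose, push and grip.
It also fails if it takes over 51 s, if anything falls off the work surface, if the arm or the gripper's body presses on something with over 40 N, if the wrist force passes 120 N, or if a joint passes its speed limit or range.

## Working session

There is one attempt and no reset: what is moved stays moved. The work goes in short steps, Python scripts to look and compute and a tool call to move; the robot and the scene stay as the last step left them, time stands still between calls to the robot, and variables do not carry over. Pictures are saved under pics/ and viewed, at most 10 in all, crops included, and the job is handed in when it is done.

Besides the shell and the picture viewer there is one more tool, called after "Emit:" as a command line: name --argument value ..., lists and objects as JSON in quotes. servo_tool: Moves the arm, as the interface text tells. Its arguments: {"type":"object","properties":{"commands":{"type":"array","items":{"type":"array","items":{"type":"array","items":{"type":"number"}}}},"claw":{"type":"number"},"newtons":{"type":"number"}},"required":["commands"]}

```bash
mkdir -p pics; ls; cat > h.py <<'E'
import numpy as np, cv2
from scipy.spatial.transform import Rotation as R
from rig import get_obs, viewer, manip
def snap(n,f):
    s=viewer.snapshot(n); np.savez(f+'.npz',**{k:np.array(v) for k,v in s.items()})
    cv2.imwrite('pics/'+f+'.png',s['color'][:,:,::-1]); return s
def cloud(s):
    z=s['range_z'].astype(float); K=s['K']; v,u=np.mgrid[:z.shape[0],:z.shape[1]]
    p=np.stack([(u-K[0,2])/K[0,0]*z,-(v-K[1,2])/K[1,1]*z,-z],-1)
    w=p@np.array(s['rotation']).T+np.array(s['eye']); w[z==0]=np.nan; return w
E
python3 - <<'E'
from h import *
o=get_obs(); print(o)
a=snap('scene','s0'); b=snap('top','t0')
for s in(a,b): print(s['K'],s['eye'],s['rotation'],s.keys())
im=np.hstack([a['color'],b['color']])
E
```

```text
pics
{'t': 0.0, 'qpos': array([ 1.33297770e+00,  1.26367592e-01, -4.05964703e-02,  1.40541190e+00,
        1.09554608e-05,  1.57079335e+00]), 'qvel': array([-0.00116313,  0.00187972, -0.00022807, -0.00114443,  0.0016625 ,
       -0.00016025]), 'effort': array([ 5.87771519e-04, -4.35912180e+01,  3.52923095e+01,  1.71491120e-02,
        8.71991529e-05, -9.71767626e-07]), 'eef_pos': array([123.58158133, 509.82628521, 230.54026895]), 'tool_rot': array([-3.72656660e-01, -3.11921138e+00,  2.46157002e-03]), 'ft_force': array([-0.52006276,  1.17299037, -0.2659051 ]), 'moment': array([-0.01123632,  0.03798946, -0.00831468]), 'gripper_force': 0.0, 'grip_width': 85.54307768020068}
[[476.48147122   0.         255.46234526]
 [  0.         476.48147122 188.05954118]
 [  0.           0.           1.        ]] [ 1116.13703414 -1056.00589896  1331.82630472] [0.77510224 0.19384165 0.5121106 ] dict_keys(['color', 'range_z', 'K', 'eye', 'rotation'])
[[359.5291359    0.         257.90281612]
 [  0.         359.5291359  192.17935205]
 [  0.           0.           1.        ]] [ 428.72887103   10.02690766 1215.02281168] [ 0.06906863 -0.1053194  -1.5830708 ] dict_keys(['color', 'range_z', 'K', 'eye', 'rotation'])
```

View pics/t0.png

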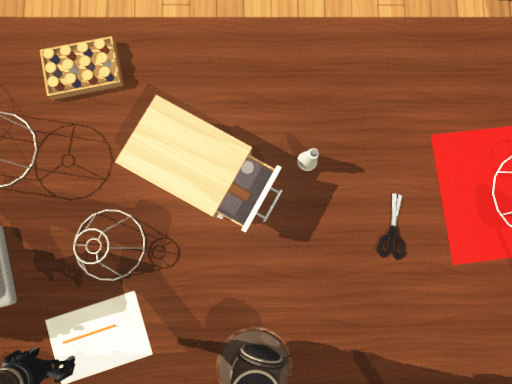

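View pics/s0.png

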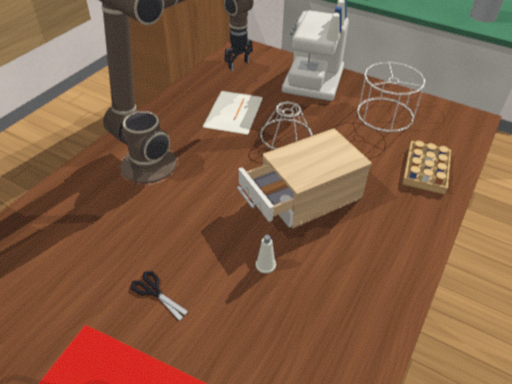

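The top view shows the chest top (corners near (155,96), (250,150), (217,215), (116,160)), the front panel from (280,167) to (245,229), the handle at about (270,205), the stick at about (241,190), the tin at (247,168) and the cone at (308,158). The scene view agrees. Next I fit these.

```bash
sed -i "s/w=p@np.array(s\['rotation'\]).T/w=p@R.from_rotvec(s['rotation']).as_matrix().T/" h.py
python3 - <<'E'
from h import *
s=dict(np.load('t0.npz')); w=cloud(s)
sub=np.zeros(w.shape[:2],bool); sub[80:240,100:300]=1
m=sub&(abs(w[...,2]-187)<7); print('z top',np.nanmedian(w[m][:,2]))
# pixel-plane unprojection of contour: use rectangle of color/depth mask
r=cv2.minAreaRect(w[m][:,:2].astype(np.float32)); print('top',r); print(cv2.boxPoints(r))
K=s['K'];Rm=R.from_rotvec(s['rotation']).as_matrix()
def px(u,v,z):
    d=Rm@np.array([(u-K[0,2])/K[0,0],-(v-K[1,2])/K[1,1],-1]); return s['eye']+d*(z-s['eye'][2])/d[2]
box=cv2.boxPoints(r); c=np.array(r[0])
# chest x axis: long side direction, pointing to +x world,+y
ang=[np.arctan2(*(box[(i+1)%4]-box[i])[::-1]) for i in range(4)]; L=[np.linalg.norm(box[(i+1)%4]-box[i]) for i in range(4)]
i=[i for i in range(4) if L[i]>280 and np.sin(ang[i])>0][0]; th=ang[i]; ex=np.array([np.cos(th),np.sin(th)]);ey=np.array([-ex[1],ex[0]])
print('yaw',np.degrees(th)); q=(w[...,:2]-c)@np.stack([ex,ey],1)
xf=-L[i]/2; print('len',L[i])
org=c+ex*xf; print('origin',org)
q[...,0]-=xf
def rep(n,m): print(n,m.sum(),np.percentile(q[m],[2,50,98],axis=0).round(0).tolist(),np.nanmedian(w[m][:,2]))
Z=w[...,2]
near=sub&(abs(q[...,1])<120)
rep('panel',near&(q[...,0]<-20)&(abs(Z-164)<8)&(q[...,0]>-140))
rep('handle',near&(q[...,0]<-115)&(abs(Z-132)<10))
col=s['color'].astype(int)
st=near&(q[...,0]<0)&(q[...,0]>-90)&(col[...,0]-col[...,2]>35)&(abs(Z-124)<10)
rep('stick',st)
print('cone px',px(308,160,0), 'tin',((px(247,168,121)[:2]-org)@np.stack([ex,ey],1)))
C=cv2.resize(s['color'][130:240,200:300],(800,880),interpolation=cv2.INTER_CUBIC)[:600+280]
cv2.imwrite('pics/c0.png',cv2.resize(C,(545,600))[:,:,::-1])
E
```

```text
z top 186.95911219983054
top ((656.1328735351562, 200.56240844726562), (325.6934814453125, 232.4253692626953), 60.26342010498047)
[[474.44952   116.80315  ]
 [676.268       1.5171204]
 [837.8162    284.32166  ]
 [635.99774   399.6077   ]]
yaw 60.26342
len 325.69348
origin [575.35875702  59.16014099]
panel 376 [[-102.0, -103.0], [-95.0, 3.0], [-88.0, 106.0]] 163.64726023316496
handle 133 [[-139.0, -51.0], [-133.0, 0.0], [-116.0, 52.0]] 134.8811971410994
stick 239 [[-76.0, -95.0], [-31.0, 10.0], [-1.0, 28.0]] 122.46615259883947
cone px [ 673.09787859 -193.43101889    0.        ] tin [-12.19644284 -64.99521546]
```

View pics/c0.png

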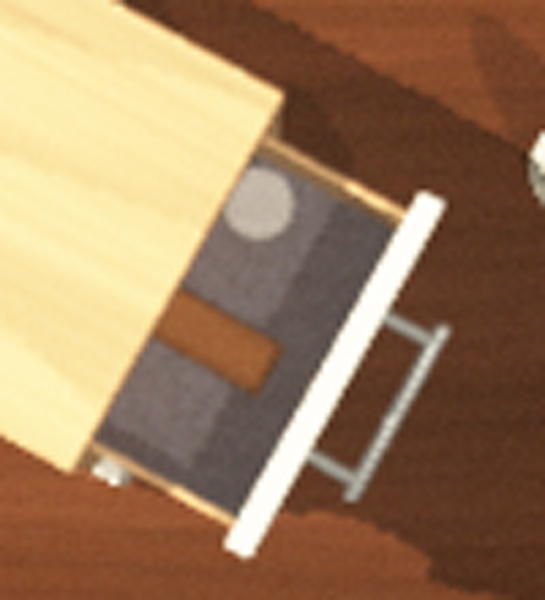

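```bash
cat >> h.py <<'E'
TH=np.radians(60.26); EX=np.array([np.cos(TH),np.sin(TH),0]); EY=np.array([-EX[1],EX[0],0]); ORG=np.array([575.4,59.2,0])
def chest(x,y,z): return ORG+x*EX+y*EY+np.array([0,0,z])
def go(p,yaw,tilt=0):
    "tool-frame delta to world p; tool y at yaw(deg), tool down, then tilt about chest y"
    o=get_obs(); A=R.from_rotvec(o['tool_rot']); y=np.array([np.cos(np.radians(yaw)),np.sin(np.radians(yaw)),0]); z=np.array([0,0,-1.])
    B=R.from_rotvec(np.radians(tilt)*EY)*R.from_matrix(np.stack([np.cross(y,z),y,z],1))
    print('d',A.inv().apply(p-o['eef_pos']).round(1),'rot',np.degrees((A.inv()*B).as_rotvec()).round(2),'pos',o['eef_pos'].round(1),'q',o['qpos'].round(2),'t',o['t'])
def inch(p): d=np.array(p)-ORG; return np.array([d@EX,d@EY,d[2]])
E
python3 - <<'E'
from h import *
print(chest(-134.5,0,132)); go(chest(-134.5,0,220),60.26)
E
```

```text
[508.67926196 -57.58438729 132.        ]
d [-507.9 -460.8   11.3] rot [-8.000e-02  1.000e-02  1.612e+01] pos [123.6 509.9 230.6] q [ 1.33  0.13 -0.04  1.41 -0.    1.57] t 0.1
```

Emit:
servo_tool --commands '[[[-27,-25,0,0,0,0],[-54,-50,0,0,0,0],[-81,-75,0,0,0,0],[-108,-100,0,0,0,0],[-135,-125,0,0,0,0]]]' --claw 24 --newtons 40

```text
t: 0.52
eef_pos: [225.7, 355.3, 230.9]
tool_rot: [-0.371, -3.119, 0.001]
ft_force: [1.2, 1.0, -0.3]
grip_width: 26.0
gripper_force: 0.0
```

Emit:
servo_tool --commands '[[[-27,-25,0,0,0,0],[-54,-50,0,0,0,0],[-81,-75,0,0,0,0],[-108,-100,0,0,0,0],[-135,-125,0,0,0,0]]]'

```text
t: 0.93
eef_pos: [327.5, 201.9, 231.2]
tool_rot: [0.372, 3.119, 0.0]
ft_force: [0.8, 0.6, 0.1]
grip_width: 23.9
gripper_force: 0.0
```

Emit:
servo_tool --commands '[[[-27,-25,0,0,0,0],[-54,-50,0,0,0,0],[-81,-75,0,0,0,0],[-108,-100,0,0,0,0],[-135,-125,0,0,0,0]]]'

```text
t: 1.35
eef_pos: [429.4, 48.5, 231.1]
tool_rot: [-0.373, -3.119, -0.0]
ft_force: [0.2, 1.0, -0.5]
grip_width: 23.7
gripper_force: 0.0
```

```bash
python3 - <<'E'
from h import *
go(chest(-134.5,0,220),60.26)
E
```

```text
d [-102.1  -84.3   11.1] rot [ 0.000e+00 -1.000e-02  1.609e+01] pos [429.4  48.5 231.1] q [ 0.11 -0.05 -0.22  1.4   0.    0.35] t 1.35
```

Emit:
servo_tool --commands '[[[-27,-22,3,0,0,4],[-53,-44,6,0,0,8],[-78,-64,9,0,0,12],[-95,-78,11,0,0,16.1],[-95,-78,11,0,0,16.1]]]'

```text
t: 1.77
eef_pos: [504.4, -50.8, 218.6]
tool_rot: [-0.815, -3.033, 0.002]
ft_force: [-0.7, 0.5, 0.1]
grip_width: 24.5
gripper_force: 0.0
```

Emit:
servo_tool --commands '[[[0,0,0,0,0,0],[0,0,0,0,0,0]]]'

```text
t: 1.93
eef_pos: [502.4, -47.6, 220.0]
tool_rot: [-0.804, -3.036, -0.0]
ft_force: [-0.7, 0.6, -0.7]
grip_width: 24.1
gripper_force: 0.0
```

```bash
python3 - <<'E'
from h import *
go(chest(-134.5,0,113),60.26)
s=snap('wrist','w0'); w=cloud(s); o=get_obs()
q=np.apply_along_axis(inch,-1,np.nan_to_num(w.reshape(-1,3))).reshape(w.shape)
m=(abs(q[...,2]-132)<9)&(q[...,0]<-110)&(q[...,0]>-160)&(abs(q[...,1])<40)
print(m.sum(),np.percentile(q[m],[3,50,97],axis=0).round(1))
m=(abs(q[...,2]-164)<5)&(q[...,0]<-70)&(q[...,0]>-130)&(abs(q[...,1])<100)
print(m.sum(),np.percentile(q[m],[3,50,97],axis=0).round(1))
print(inch(o['eef_pos']))
E
```

```text
d [-10.6  -5.6 107. ] rot [-0.01 -0.07  0.05] pos [502.4 -47.6 220. ] q [-0.09  0.09 -0.11  1.38  0.    0.42] t 1.9333
1307 [[-140.7  -37.2  132.9]
 [-136.3    3.8  135.8]
 [-123.6   39.4  137.5]]
4580 [[-104.6   -9.9  162.3]
 [ -97.6   50.2  164.2]
 [ -90.3   97.3  165.5]]
[-128.68022753   10.69517521  220.25029782]
```

View pics/w0.png

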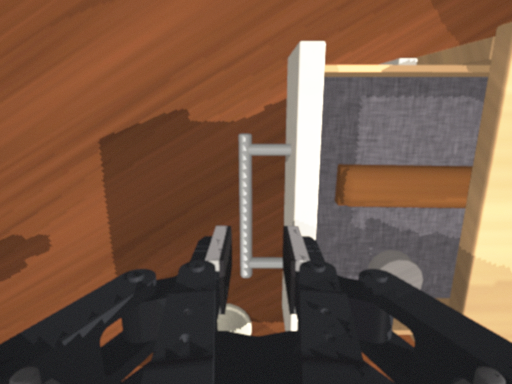

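The wrist view shows the handle bar from (245,135) to (245,275), the stick's near end at (338,186) and the tin at (398,268). The bar centre is at about x=-136.5, so I shift first and then descend.

Emit:
servo_tool --commands '[[[-10,-7.6,0,0,0,0],[-10,-7.6,25,0,0,0],[-10,-7.6,50,0,0,0],[-10,-7.6,72,0,0,0],[-10,-7.6,84,0,0,0]]]'

```text
t: 2.4
eef_pos: [506.6, -58.9, 134.1]
tool_rot: [-0.803, -3.035, 0.001]
ft_force: [-0.3, -0.4, 0.2]
grip_width: 23.9
gripper_force: 0.0
```

Emit:
servo_tool --commands '[[[0,0,8,0,0,0],[0,0,16,0,0,0],[0,0,23,0,0,0],[0,0,23,0,0,0]]]'

```text
t: 2.73
eef_pos: [510.3, -56.6, 121.9]
tool_rot: [0.798, 3.028, 0.014]
ft_force: [-15.2, 6.4, 41.7]
grip_width: 24.0
gripper_force: 18.3
```

Emit:
servo_tool --commands '[[[0,0,0,0,0,0],[0,0,0,0,0,0],[0,0,0,0,0,0],[0,0,0,0,0,0]]]' --claw 0 --newtons 40

```text
t: 3.07
eef_pos: [511.0, -58.7, 118.9]
tool_rot: [0.801, 3.028, 0.005]
ft_force: [-4.0, 3.0, 24.7]
grip_width: 7.2
gripper_force: 39.6
```

```bash
python3 - <<'E'
from h import *
o=get_obs(); print(inch(o['eef_pos']),o['grip_width'],o['gripper_force'],o['ft_force'])
E
```

```text
[-134.33900231   -2.58816526  118.91473533] 7.175141387356748 39.56660449504852 [-4.03922124  3.04991275 24.66906868]
```

```bash
python3 - <<'E'
from h import *
s=snap('wrist','w1')
E
```

```text
(no output)
```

View pics/w1.png

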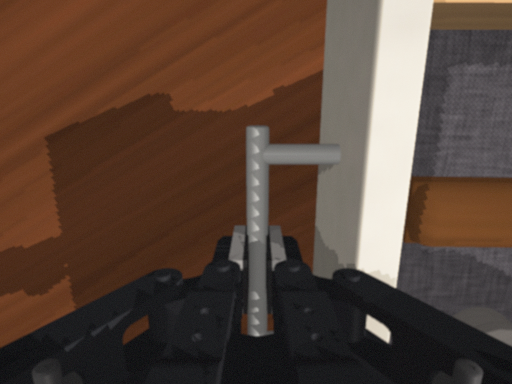

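The bar (258,130–335) lies between the pads. Now I pull along -tool y.

Emit:
servo_tool --commands '[[[0,-4,-4,0,0,0],[0,-10,-5,0,0,0],[0,-18,-5,0,0,0],[0,-26,-5,0,0,0],[0,-34,-5,0,0,0]]]'

```text
t: 3.53
eef_pos: [493.4, -89.2, 119.1]
tool_rot: [0.802, 3.032, 0.001]
ft_force: [7.9, -0.9, -6.3]
grip_width: 7.3
gripper_force: 40.5
```

Emit:
servo_tool --commands '[[[0,-8,0,0,0,0],[0,-16,0,0,0,0],[0,-24,0,0,0,0],[0,-30,0,0,0,0],[0,-34,0,0,0,0]]]'

```text
t: 3.95
eef_pos: [476.3, -119.2, 119.1]
tool_rot: [0.804, 3.032, 0.001]
ft_force: [7.2, -1.5, -6.5]
grip_width: 6.9
gripper_force: 40.4
```

Emit:
servo_tool --commands '[[[0,-2,0,0,0,0],[0,-4,0,0,0,0],[0,-6,0,0,0,0],[0,-8,0,0,0,0],[0,-8,0,0,0,0]]]'

```text
t: 4.37
eef_pos: [473.6, -124.0, 119.1]
tool_rot: [0.802, 3.031, 0.009]
ft_force: [11.9, 6.5, -6.9]
grip_width: 7.5
gripper_force: 40.7
```

```bash
python3 - <<'E'
from h import *
o=get_obs(); print(inch(o['eef_pos']),o['grip_width'],o['gripper_force'],o['ft_force'], o['ft_force']@EX)
E
```

```text
[-209.56639816   -2.44088904  119.11560703] 7.460523891068346 40.71349740028381 [11.85258344  6.49495233 -6.93423965] 11.51912374051606
```

Emit:
servo_tool --commands '[[[0,-2,0,0,0,0],[0,-4,0,0,0,0],[0,-4,0,0,0,0],[0,0,0,0,0,0]]]'

```text
t: 4.7
eef_pos: [473.6, -123.9, 119.1]
tool_rot: [0.801, 3.032, 0.007]
ft_force: [5.4, -4.2, -5.6]
grip_width: 7.1
gripper_force: 41.1
```

Emit:
servo_tool --commands '[[[0,4,0,0,0,0],[0,6,0,0,0,0],[0,6,0,0,0,0]]]' --claw 22

```text
t: 4.95
eef_pos: [473.8, -120.0, 119.2]
tool_rot: [0.804, 3.035, 0.0]
ft_force: [0.5, -0.7, 3.2]
grip_width: 22.1
gripper_force: 1.2
```

Emit:
servo_tool --commands '[[[0,0,-10,0,0,0],[0,0,-30,0,0,0],[0,0,-60,0,0,0],[0,0,-95,0,0,0],[0,0,-130,0,0,0]]]'

```text
t: 5.37
eef_pos: [471.8, -119.9, 249.9]
tool_rot: [-0.805, -3.035, -0.001]
ft_force: [1.3, -0.2, 0.5]
grip_width: 21.9
gripper_force: 0.0
```

Emit:
servo_tool --commands '[[[0,0,0,0,0,0],[0,0,0,0,0,0]]]' --claw 54

```text
t: 5.53
eef_pos: [473.7, -120.4, 251.1]
tool_rot: [0.805, 3.032, 0.001]
ft_force: [-0.3, -0.9, -0.7]
grip_width: 45.0
gripper_force: 0.0
```

```bash
python3 - <<'E'
from h import *
s=snap('top','t1'); snap('wrist','w2')
o=get_obs(); print(inch(o['eef_pos']),o['qpos'])
w=cloud(s); q=np.apply_along_axis(inch,-1,np.nan_to_num(w.reshape(-1,3))).reshape(w.shape)
m=(abs(q[...,2]-164)<6)&(q[...,0]<-140)&(q[...,0]>-190)&(abs(q[...,1])<110)
print(m.sum(),np.percentile(q[m],[2,50,98],axis=0).round(1))
C=s['color'][130:240,200:300]
cv2.imwrite('pics/c1.png',cv2.resize(C,(545,600),interpolation=cv2.INTER_CUBIC)[:,:,::-1])
E
```

```text
[-206.70407465    0.34201607  248.05009163] [-2.49025561e-01  5.63694137e-02 -7.97821084e-02  1.43547402e+00
  2.18563319e-04  2.69862100e-01]
317 [[-165.3 -105.4  159.9]
 [-158.    19.6  163.8]
 [-150.8  106.4  167. ]]
```

View pics/w2.png

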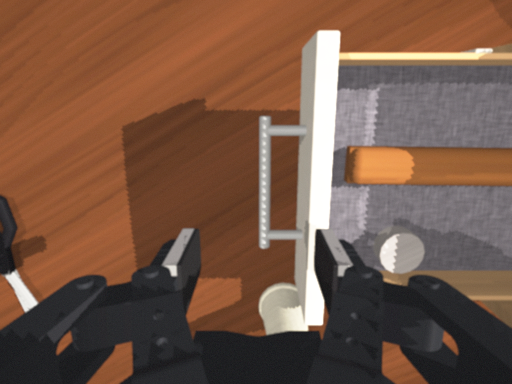

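The wrist view shows the panel at about column 320, the stick's near end at (348,165) and the tin at (401,253). Opening the fingers pushed the drawer back a little, so I will measure how much and push it out again from the inside.

```bash
python3 - <<'E'
from h import *
s=dict(np.load('w2.npz')); w=cloud(s); q=np.apply_along_axis(inch,-1,np.nan_to_num(w.reshape(-1,3))).reshape(w.shape)
c=s['color'].astype(int)
def rep(n,m): print(n,m.sum(),np.percentile(q[m],[1,5,50,95,99],axis=0).round(1).tolist())
sub=np.zeros(m_:=w.shape[:2],bool); sub[:,335:]=1
P=np.zeros(m_,bool); P[30:225,295:342]=1
rep('panel',P&(abs(q[...,2]-164)<3))
B=np.zeros(m_,bool); B[112:250,255:275]=1; rep('bar',B&(abs(q[...,2]-134)<6))
S=sub.copy(); S[:140]=0;S[192:]=0; rep('stick',S&(q[...,2]>114)&(q[...,2]<132)&(c[...,0]-c[...,2]>60))
st=S&(q[...,2]>114)&(q[...,2]<132)&(c[...,0]-c[...,2]>60)
for x in(-100,-80,-60,-40,-20):
  mm=st&(abs(q[...,0]-x)<4)
  if mm.any(): print(x,np.percentile(q[mm][:,1],[1,99]).round(1),q[mm][:,2].max().round(1))
T=sub.copy(); T[:225]=0;T[282:]=0;T[:,430:]=0; rep('tin',T&(abs(q[...,2]-121)<4))
F=sub.copy(); F[190:225]=1; rep('floor',sub&(abs(q[...,2]-102)<5))
print(q[165,340:360:2].round(0).tolist())
go(chest(-125,62,200),150.26)
E
```

```text
panel 4280 [[-167.6, -22.6, 161.7], [-167.2, -15.9, 162.9], [-160.5, 49.2, 164.2], [-153.6, 102.3, 165.4], [-152.9, 106.7, 165.9]]
bar 1539 [[-203.7, -55.3, 132.2], [-203.6, -49.6, 133.5], [-199.4, 2.2, 136.0], [-194.3, 48.6, 137.4], [-191.7, 52.5, 138.0]]
stick 5778 [[-125.3, -4.1, 115.2], [-120.6, -2.3, 117.4], [-60.4, 11.9, 123.5], [0.8, 24.3, 125.1], [6.7, 25.2, 125.6]]
-100 [-3.1 25.8] 126.1
-80 [-3.4 25.6] 125.7
-60 [-4.1 25.1] 126.1
-40 [-4.1 24.9] 126.0
-20 [-4.1 24.8] 125.8
tin 1579 [[-94.2, -97.3, 117.5], [-91.7, -89.2, 119.1], [-75.5, -68.9, 121.2], [-58.9, -51.9, 122.3], [-56.0, -49.7, 122.7]]
floor 27928 [[-135.3, -96.7, 100.7], [-128.8, -86.0, 101.2], [-49.9, 27.6, 102.3], [21.1, 87.6, 103.6], [35.0, 92.4, 105.0]]
[[-130.0, 8.0, 102.0], [-129.0, 9.0, 103.0], [-127.0, 8.0, 102.0], [-127.0, 10.0, 109.0], [-127.0, 11.0, 115.0], [-126.0, 12.0, 117.0], [-125.0, 12.0, 120.0], [-124.0, 13.0, 123.0], [-123.0, 13.0, 124.0], [-121.0, 13.0, 122.0]]
d [61.6 81.7 48.1] rot [ 4.000e-02 -4.000e-02 -8.999e+01] pos [ 472.6 -120.1  248.1] q [-0.25  0.06 -0.08  1.44  0.    0.27] t 5.6333
```

Emit:
servo_tool --commands '[[[12,16,0,0,0,7],[24,32,0,0,0,14],[36,48,0,0,0,21],[48,64,0,0,0,28],[61.6,81.7,0,0,0,35]]]' --claw 0

```text
t: 6.05
eef_pos: [458.9, -18.0, 246.7]
tool_rot: [-1.689, -2.645, 0.003]
ft_force: [0.2, 0.8, 0.4]
grip_width: 0.0
gripper_force: 0.0
```

Emit:
servo_tool --commands '[[[0,0,0,0,0,7],[0,0,0,0,0,14],[0,0,0,0,0,21],[0,0,0,0,0,28],[0,0,0,0,0,35]]]'

```text
t: 6.47
eef_pos: [459.0, -18.5, 246.7]
tool_rot: [-2.406, -2.017, 0.004]
ft_force: [0.5, 0.4, 0.4]
grip_width: 0.2
gripper_force: 0.0
```

Emit:
servo_tool --commands '[[[0,0,10,0,0,7],[0,0,20,0,0,14],[0,0,30,0,0,20],[0,0,40,0,0,20],[0,0,40,0,0,20]]]'

```text
t: 6.88
eef_pos: [458.3, -18.6, 205.2]
tool_rot: [-2.712, -1.58, 0.007]
ft_force: [-0.4, -0.3, -0.9]
grip_width: -0.1
gripper_force: 0.0
```

```bash
python3 - <<'E'
from h import *
go(chest(-125,62,125),-29.74); print(inch(get_obs()['eef_pos']))
E
```

```text
d [ 0.8  1.4 80.2] rot [-0.28  0.14  0.19] pos [458.3 -18.6 205.2] q [-0.04  0.01 -0.23  1.34  0.    2.05] t 6.8833
[-125.64396054   63.0495158   205.17612534]
```

Emit:
servo_tool --commands '[[[0,0,20,0,0,0],[0,0,40,0,0,0],[0,0,60,0,0,0],[0,0,74,0,0,0],[0,0,78,0,0,0]]]'

```text
t: 7.3
eef_pos: [458.3, -18.6, 127.8]
tool_rot: [-2.713, -1.58, 0.006]
ft_force: [0.4, 0.1, -0.5]
grip_width: -0.1
gripper_force: 0.0
```

Emit:
servo_tool --commands '[[[-6,0,0,0,0,0],[-12,0,0,0,0,0],[-17,0,0,0,0,0],[-22,0,0,0,0,0],[-26,0,0,0,0,0]]]'

```text
t: 7.72
eef_pos: [447.6, -41.5, 131.4]
tool_rot: [2.717, 1.577, 0.004]
ft_force: [0.2, 2.8, 2.0]
grip_width: -0.1
gripper_force: 1.4
```

Emit:
servo_tool --commands '[[[-2,0,0,0,0,0],[-4,0,0,0,0,0],[-4,0,0,0,0,0],[-4,0,0,0,0,0]]]'

```text
t: 8.05
eef_pos: [447.3, -42.1, 131.5]
tool_rot: [-2.712, -1.578, -0.013]
ft_force: [5.5, 14.3, 0.8]
grip_width: 0.2
gripper_force: 8.0
```

```bash
python3 - <<'E'
from h import *
o=get_obs(); print(inch(o['eef_pos']),o['ft_force']@EX)
E
```

```text
[-151.44710663   60.96785232  131.4668071 ] 15.114837258109532
```

Emit:
servo_tool --commands '[[[8,0,0,0,0,0],[16,0,0,0,0,0],[16,0,-30,0,0,0],[16,0,-60,0,0,0],[16,0,-75,0,0,0]]]'

```text
t: 8.47
eef_pos: [453.9, -30.9, 208.2]
tool_rot: [2.715, 1.577, 0.002]
ft_force: [0.5, 0.1, 0.0]
grip_width: -0.4
gripper_force: 0.0
```

Emit:
servo_tool --commands '[[[17,17,0,0,0,0],[34,34,0,0,0,0],[48,50,0,0,0,0],[48,50,0,0,0,0],[48,50,0,0,0,0]]]' --claw 56

```text
t: 8.88
eef_pos: [520.8, -13.9, 204.7]
tool_rot: [-2.716, -1.578, 0.003]
ft_force: [0.3, -0.8, -0.3]
grip_width: 55.9
gripper_force: 0.0
```

```bash
python3 - <<'E'
from h import *
s=snap('wrist','w3'); o=get_obs(); print(inch(o['eef_pos']),o['grip_width'],o['ft_force'])
w=cloud(s); q=np.apply_along_axis(inch,-1,np.nan_to_num(w.reshape(-1,3))).reshape(w.shape); c=s['color'].astype(int)
m=(abs(q[...,2]-164)<4)&(q[...,0]<-145)&(q[...,0]>-185)&(abs(q[...,1])<100)
print('panel',m.sum(),np.percentile(q[m],[2,50,98],axis=0).round(1).tolist())
st=(q[...,2]>114)&(q[...,2]<128)&(c[...,0]-c[...,2]>60)&(q[...,0]<-10)&(q[...,0]>-145)&(abs(q[...,1]-11)<30)
print('stick',st.sum(),np.percentile(q[st],[1,50,99],axis=0).round(1).tolist())
go(chest(-88,11,103),-29.74)
E
```

```text
[-91.02498252  11.76697971 204.86060978] 56.06060578448737 [-0.11882582 -0.25333572 -1.16045871]
panel 2487 [[-173.2, -34.3, 160.4], [-164.7, 11.5, 164.0], [-160.9, 56.7, 165.4]]
stick 7113 [[-130.0, -5.0, 117.5], [-65.7, 9.6, 123.7], [-11.2, 24.8, 125.7]]
d [  3.2   0.9 101.9] rot [-0.06  0.08  0.03] pos [520.  -14.  204.9] q [-0.03  0.12 -0.1   1.35 -0.    2.06] t 8.9333
```

View pics/w3.png

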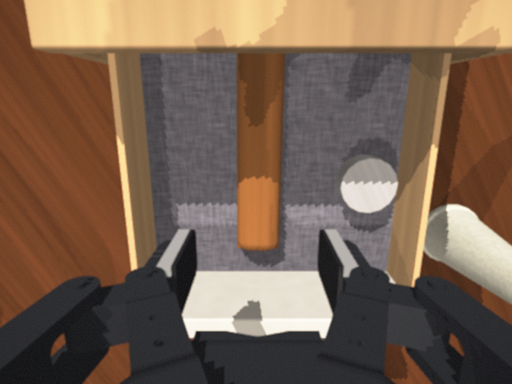

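The wrist view shows the stick (x 238–280, near end row 248) centred between the fingers, the tin upright at (368,185) and the drawer at its stop. I descend and grip.

Emit:
servo_tool --commands '[[[3,0,22,0,0,0],[3,0,45,0,0,0],[3,0,68,0,0,0],[3,0,86,0,0,0],[3,0,93,0,0,0]]]'

```text
t: 9.35
eef_pos: [519.3, -11.6, 109.8]
tool_rot: [-2.716, -1.576, 0.006]
ft_force: [-1.2, -0.4, 0.2]
grip_width: 55.8
gripper_force: 0.0
```

Emit:
servo_tool --commands '[[[0,0,3,0,0,0],[0,0,6,0,0,0],[0,0,7,0,0,0],[0,0,7,0,0,0]]]'

```text
t: 9.68
eef_pos: [522.3, -11.4, 106.2]
tool_rot: [2.716, 1.577, 0.002]
ft_force: [-0.2, 0.5, 0.9]
grip_width: 56.2
gripper_force: 0.0
```

Emit:
servo_tool --commands '[[[0,0,0,0,0,0],[0,0,0,0,0,0],[0,0,0,0,0,0],[0,0,0,0,0,0],[0,0,0,0,0,0]]]' --claw 0 --newtons 70

```text
t: 10.1
eef_pos: [522.6, -11.4, 106.5]
tool_rot: [2.716, 1.577, 0.003]
ft_force: [-1.3, 0.4, 6.6]
grip_width: 30.3
gripper_force: 70.1
```

```bash
python3 - <<'E'
from h import *
o=get_obs(); print(inch(o['eef_pos']),o['grip_width'],o['gripper_force'],o['ft_force'])
E
```

```text
[-87.45868106  10.80289815 106.45970461] 30.27945350555739 70.1134192943573 [-1.31417877  0.37568996  6.55574386]
```

Emit:
servo_tool --commands '[[[0,0,-11,0,-2.6,0],[0,0,-22,0,-5.2,0],[0,0,-33,0,-7.8,0],[0,0,-44,0,-10.4,0],[0,0,-55,0,-13,0]]]'

```text
t: 10.52
eef_pos: [521.8, -11.4, 160.8]
tool_rot: [2.605, 1.512, -0.3]
ft_force: [-0.5, -0.6, -1.4]
grip_width: 30.4
gripper_force: 69.2
```

Emit:
servo_tool --commands '[[[0,0,0,0,0,0],[0,0,0,0,0,0]]]'

```text
t: 10.68
eef_pos: [522.4, -10.8, 159.9]
tool_rot: [2.606, 1.515, -0.296]
ft_force: [-0.1, -0.6, -1.3]
grip_width: 30.5
gripper_force: 69.2
```

```bash
python3 - <<'E'
from h import *
s=snap('scene','s1'); snap('wrist','w4'); o=get_obs(); print(inch(o['eef_pos']),o['grip_width'],o['gripper_force'],o['ft_force'])
print(R.from_rotvec(o['tool_rot']).as_matrix().T@np.stack([EX,EY,[0,0,1]],1))
a=cv2.resize(s['color'][110:250,215:395],(800,600),interpolation=cv2.INTER_CUBIC)
cv2.imwrite('pics/c2.png',a[:,:,::-1])
E
```

```text
[-88.05879375  11.75615221 159.45560386] 30.528470017899 69.21825170516968 [-0.52372793 -0.82708404 -0.79758759]
[[ 9.74462365e-01  3.76337914e-04 -2.24550570e-01]
 [ 1.86882553e-04 -9.99999608e-01 -8.64962185e-04]
 [-2.24550807e-01  8.00908512e-04 -9.74462053e-01]]
```

View pics/c2.png

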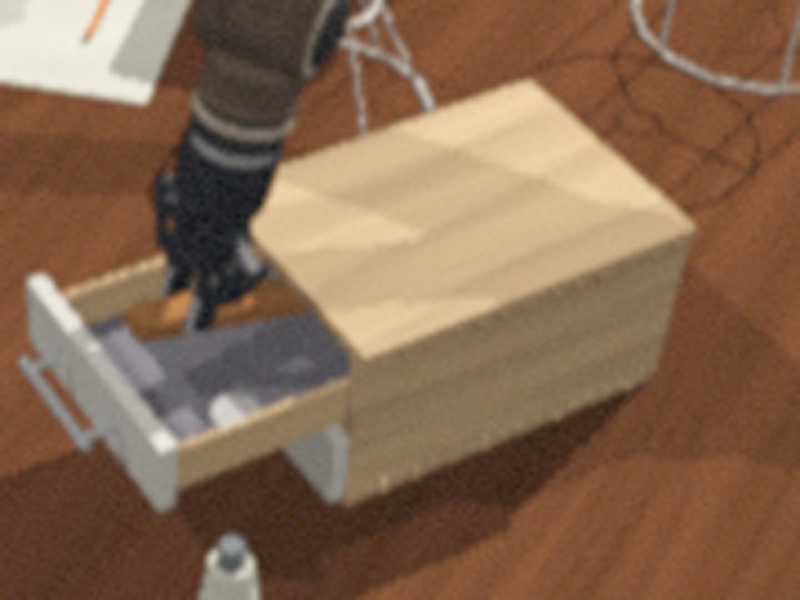

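View pics/w4.png

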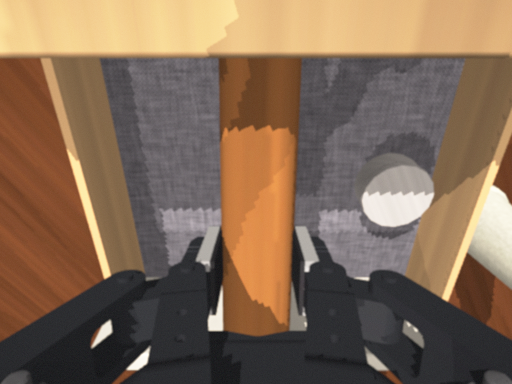

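The stick (columns 220–300) is held and tilted in the drawer, and the tin is upright at (397,195). I check the real tilt from depth.

```bash
python3 - <<'E'
from h import *
s=dict(np.load('w4.npz')); w=cloud(s); q=np.apply_along_axis(inch,-1,np.nan_to_num(w.reshape(-1,3))).reshape(w.shape)
for r in (70,120,170,220,260,300,320): print(r,np.median(q[r,250:270],axis=0).round(1))
E
```

```text
70 [ -8.2  10.4 159.9]
120 [-25.5  10.3 163.6]
170 [-44.1  10.3 168.1]
220 [-64.3  10.2 172.8]
260 [-81.8  10.2 176.7]
300 [-100.6   10.1  180.9]
320 [-110.3   10.1  183.4]
```

The slope is 13° as planned: 14 mm below the lip and 12 mm above the front edge. I draw along the stick's axis.

Emit:
servo_tool --commands '[[[-8,0,0,0,0,0],[-18,0,0,0,0,0],[-30,0,0,0,0,0],[-42,0,0,0,0,0],[-54,0,0,0,0,0]]]'

```text
t: 11.2
eef_pos: [494.8, -58.5, 172.9]
tool_rot: [2.606, 1.512, -0.297]
ft_force: [-0.6, -0.4, -0.8]
grip_width: 30.8
gripper_force: 69.2
```

Emit:
servo_tool --commands '[[[-12,0,0,0,0,0],[-24,0,0,0,0,0],[-36,0,0,0,0,0],[-48,0,0,0,0,0],[-60,0,0,0,0,0]]]'

```text
t: 11.62
eef_pos: [466.2, -108.9, 186.3]
tool_rot: [2.606, 1.513, -0.297]
ft_force: [-0.5, -0.8, -0.7]
grip_width: 30.6
gripper_force: 69.2
```

Emit:
servo_tool --commands '[[[-14,0,0,0,0,0],[-28,0,0,0,0,0],[-42,0,0,0,0,0],[-56,0,0,0,0,0],[-66,0,0,0,0,0]]]'

```text
t: 12.03
eef_pos: [434.1, -164.9, 201.3]
tool_rot: [2.606, 1.512, -0.297]
ft_force: [0.1, 0.5, -0.8]
grip_width: 30.2
gripper_force: 69.2
```

```bash
python3 - <<'E'
from h import *
o=get_obs(); print(inch(o['eef_pos']),o['grip_width'],o['gripper_force'],o['ft_force'],o['qpos'])
E
```

```text
[-264.66196244   11.53270077  201.2807529 ] 30.227218639272838 69.22094106674194 [ 0.13754225  0.48826295 -0.84499528] [-0.22541875  0.06040736 -0.19484966  1.3820174  -0.21721271  1.87204884]
```

Emit:
servo_tool --commands '[[[-6,0,-25,0,0,0],[-12,0,-50,0,0,0],[-18,0,-76,0,0,0],[-24,0,-102,0,0,0],[-29,0,-127,0,0,0]]]'

```text
t: 12.45
eef_pos: [434.6, -163.7, 332.6]
tool_rot: [2.606, 1.512, -0.296]
ft_force: [1.3, 0.6, -1.7]
grip_width: 30.5
gripper_force: 69.8
```

Emit:
servo_tool --commands '[[[-24,0,6,0,0,0],[-54,0,12,0,0,0],[-84,0,19,0,0,0],[-114,0,26,0,0,0],[-140,0,32,0,0,0]]]'

```text
t: 12.87
eef_pos: [362.6, -289.6, 331.6]
tool_rot: [2.606, 1.513, -0.297]
ft_force: [0.3, -0.2, -0.9]
grip_width: 30.4
gripper_force: 69.8
```

Emit:
servo_tool --commands '[[[0,0,0,0,0,0],[0,0,0,0,0,0],[0,0,0,0,0,0],[0,0,0,0,0,0],[0,0,0,0,0,0]]]'

```text
t: 13.28
eef_pos: [364.3, -287.5, 331.3]
tool_rot: [2.605, 1.515, -0.297]
ft_force: [0.3, 0.4, 0.0]
grip_width: 30.5
gripper_force: 69.8
```

```bash
python3 - <<'E'
from h import *
s=snap('top','t2'); a=snap('scene','s2'); o=get_obs(); print(inch(o['eef_pos']),o['grip_width'],o['gripper_force'],o['ft_force'],o['qvel'])
w=cloud(s); q=np.apply_along_axis(inch,-1,np.nan_to_num(w.reshape(-1,3))).reshape(w.shape); c=s['color'].astype(int)
m=(abs(q[...,2]-164)<5)&(q[...,0]<-130)&(q[...,0]>-190)&(abs(q[...,1])<100); print('panel',np.percentile(q[m],[2,50,98],axis=0).round(1).tolist())
m=(q[...,2]>215)&(c[...,0]-c[...,2]>50)&(q[...,0]>-460)&(abs(q[...,1])<40); print('stick',m.sum(),np.percentile(q[m],[2,50,98],axis=0).round(1).tolist())
cv2.imwrite('pics/c3.png',np.hstack([cv2.resize(s['color'][130:330,180:380],(400,400)),cv2.resize(a['color'][60:340,120:400],(400,400))])[:,:,::-1])
E
```

```text
[-405.7364598    11.26298788  331.29184819] 30.601154965799918 69.80384230613708 [-0.05640751 -0.23529469 -0.47669183] [-1.87098521e-03  2.14626511e-04 -1.07946624e-03  4.48321270e-04
  4.06288483e-06  8.05899405e-04]
panel [[-174.2, -95.8, 159.7], [-166.9, 0.9, 163.4], [-159.7, 96.0, 167.3]]
stick 3679 [[-381.5, -27.7, 303.7], [-323.3, 14.8, 810.4], [-219.2, 37.1, 817.0]]
```

View pics/c3.png

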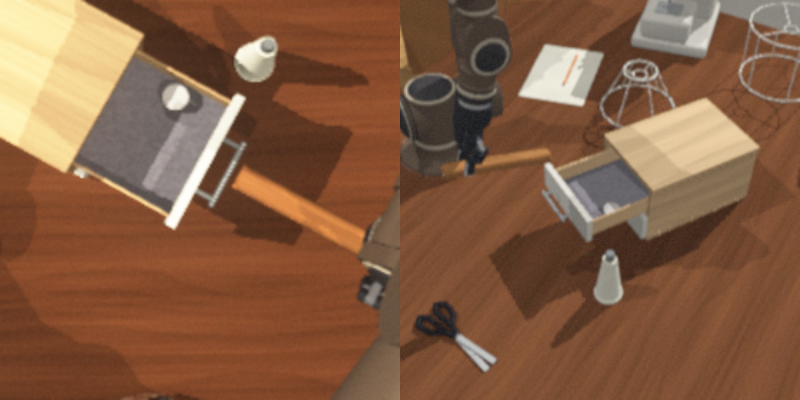

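The stick is held clear, with its far end at about (240,178) in the left picture, in front of the drawer and more than 270 mm up. The drawer is at its stop, the tin is upright at (175,96), and the cone, frame and shears are undisturbed. Handing in.

```bash
python3 -c "
from rig import manip
print(manip.sign_off())"
```

```text
the job is handed in; nothing more can be done
None
```

I pulled the drawer out to its stop, drew the seam stick out on the slant and handed the job in with it held steady, about 10 cm above the chest top and clear of the chest; the tin is upright and the cone, shade frame and shears look undisturbed.

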